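# Clear the sketch pad and ready the lead holder

## Robot

A 7-joint arm with a two-finger parallel gripper is mounted at the origin on the work surface. World frame = base frame: x ahead of the robot, y to its left, z up, the work surface at z = 0. Lengths are in mm, angles in rad, forces in N, time in s.
With the tool pointing down it reaches from about 400 to 875 mm from the base axis. Payload 19.3 kg.
Tool frame: the origin (TCP) lies at the very end of the fingers, on their centre line; the grasp point (between the pads) lies 19 mm behind it (ctrl.grip_point_offset is the distance from the TCP to the grasp point, in mm); z points along the fingers, y is the line along which they close (so a half turn about z gives the same grasp; the last joint's range is limited). The gripper opens to 85 mm and grips with 20 to 120 N. Pads are 22 mm wide; open, the fingers measure 114 mm over their backs; the gripper's body (76 mm by 85 mm) begins 54 mm behind the grasp point. The pads swing forward as they close: fully open they stand 13 mm farther back than shut.
Start: joints at [-1.328, 0.521, -0.036, 1.599, 0.021, 1.021, -0.113], TCP at [192.346, 594.657, 195.091] pointing down, gripper open.
Joint ranges: [-2.91, 2.91], [-0.3, 2.13], [-1.5, 1.42], [0.17, 2.43], [-1.26, 4.41], [0.16, 1.93], [-2.52, 2.52]. Speed limits (rad/s): [1.89, 1.89, 2.39, 2.39, 3.01, 3.01, 3.01].

## Interface

Orientations are given as a unit quaternion [x, y, z, w].
In Python, from cell import ctrl, imaging gives the robot as it stands.
- The arm moves only by the tool step_arm, never from a script. Its argument "steps" is a list of rows, each a list of 7 numbers: the shift along the world's x, y, z in mm, then the turn, a rotation vector about the world's x, y, z in degrees, then the finger opening in mm, from 0 to 85.4. A call has 1 to 5 rows; each row is the pose to reach, as a shift and turn from the pose commanded when the call began; what a row does not reach only later rows make up. A row lasts 1/8 s, in which the tool goes at most 62.5 mm and 10.7 degrees, less where a joint would pass 70% of its speed; a pose out of reach is approached as far as the arm can. A call with a gripper value outside its range is refused whole. The fingers move at their own pace and stop on an object; the grip force is fixed at half the most. Time passes only in rows, so rows that repeat a pose let the fingers close. It gives the time, the measured TCP pose, the force, the opening and the grip force at its end, in the units of the state.
- ctrl.observe(): the state, without advancing time (a new reading comes with each control period).
- imaging.read_camera(name): name is "scene" or "top" or "wrist"; returns (picture, depth): 384x512x3 uint8, blue, green, red; 384x512 float32, mm along the optical axis (not along the pixel's ray), 0 where there is no reading.
- imaging.camera_model(name): a dict with "fx", "fy", "cx", "cy" (pixels), "T" (4x4, takes a point from camera to world coordinates). Camera axes: x right, y down, z forward; pixel columns grow to the right and rows downward; lengths in mm; the calibration is good to about 2 mm. A picture is of the moment at which its call begins: read the wrist's pose just before it. camera_model takes no time and is no camera call; for the wrist camera it gives the pose at the moment of the call.
- ctrl.sign_off(): hands the job in; it is judged then, once.
The state is a dict: "clock": time; "joint_positions": joint angles; "qd": joint speeds; "tau": joint torques, N m; "position": TCP position; "eef_rot": TCP orientation; "force": force on the tool from outside, world axes, zero at the start; "wrist_torque": the same for the moment, N m; "finger_gap": opening from 0.0 (shut) to 1.0 (fully open); "gripper_force": force on a finger pad.
Only numpy, scipy, OpenCV 4.12 (cv2) and the standard library are available. Lean on these libraries where they do the work, as an engineer would, in place of code of your own. Each camera call takes 0.05 s, during which the arm holds its last target. There are 200 camera calls.

## Task

Get the sketch pad ready for drawing: first lift the dark metal set square off the pad and hang it by its eye on the peg of the sloping rest, lying flat against the board, and let go of it. Then draw the metal lead holder with the clip (not one of the two wooden pencils) out of the slanted block, turn it level and finish while still holding it so, still, about 15 cm above the middle of the pad, touching nothing but the gripper. Leave everything else where it is.

Things in the scene. Friction and masses are not known exactly. Their poses are not given: they have to be found in the camera images.
- pad: Sketch pad, white paper on a grey board, 260 (x) x 280 (y) x 12 mm, fixed flat on the table; origin: centre of its underside; z up. An eraser and a sharpener lie on its two far (+x) corners.
- pad_top (a point): Centre of the pad's top face, 12 mm above the table.
- set_square: Open 45 degree dark aluminium set square, 6 mm thick, 90 g, flat on the pad. Long bar 20 mm wide, 166 mm long along body y; origin: its middle, underside. Two 18 mm bars run from its ends at 45 degrees to a 36 mm square tab at x = +90 mm with the eye. Inside open: 45 mm free in +x behind the long bar's middle. z: face normal, up at the start; x then points to world +x within 0.5 rad.
- eye (a point): Centre of the set square's eye, an 18 mm round hole, 90 mm along the body's +x from the origin and 3 mm above the underside (mid thickness).
- rest: Sloping plywood rest, fixed, on either side of the pad. Board 190 mm down the slope, 180 wide (y), 30 degrees, rising to body +x; face normal (-0.5, 0, 0.866) in its frame. Origin: on the table under the board's middle, where the face is 66 mm high. Low edge strip 4 mm high. Top edge and peg tip 114 and 122 mm high. The set square fits hanging down the slope, long bar 90 mm below the peg.
- peg_root (a point): Where the axis of the peg meets the board's face: (52, 0, 96) mm in the rest's frame. The peg is a steel pin 8 mm thick and 30 mm long, slightly tapered at the tip, square to the sloping face, i.e. along (-0.5, 0, 0.866) in the rest's frame.
- block: Slanted pencil block of light wood, fixed, on either side of the pad, 140 mm wide (y), 115 long (x), 77 high. Three bores at y = -46, 0, +46 mm, 14 mm wide, 50 deep, pointing up and to body +x, 40 degrees above level: axis (0.766, 0, 0.643) in its frame. Mouths at (22, y, 62) mm. Origin on the table, z up.
- lead_holder: Steel lead holder, round, 12 mm thick, 154 long, 20 to 45 g, brass cone at the lead end, slim pocket clip on the upper side (58 to 92 mm along it). Stands in any of the three bores, lead end up, 104 mm of it out. Origin: centre of its butt end on the bore's floor; z runs along it to the lead. It draws out along its own z: 50 mm in the bore, loose, 2 mm play.
- lead_mid (a point): Point on the lead holder's axis 75 mm from the butt end (about its middle).
- pencil_a: Wooden pencil, dark, 12 mm thick and 178 mm long, standing in another bore; stays there. Origin: butt end, z along it.
- pencil_b: Second wooden pencil, the same as the other, in the remaining bore; stays there.
- eraser: White eraser with a blue sleeve, 22 x 44 x 13 mm on the pad's far left (+x, +y) corner; stays there.
- sharpener: Metal sharpener 26 x 16 x 11 mm on the pad's far right (+x, -y) corner; stays there.
- cutter: Snap-off knife 160 mm long lying beyond the pad; stays there.
- ink_jar: Ink jar 50 mm wide, 60 mm high, beyond the pad; stays there.
Mind the look-alikes: they are no part of the job. Of the things shaped like the set_square, the aluminium one is meant.

How it is judged:
By the outcome, as a careful person would: the job done as asked, in the order asked, and still so for the second after the job is handed in, while the arm keeps its last pose, push and grip.
It also fails if it takes over 58 s, if anything falls off the work surface, if the arm or the gripper's body presses on something with over 40 N, if the wrist force passes 120 N, or if a joint passes its speed limit or range.

## Working session

There is one attempt and no reset: what is moved stays moved. The work goes in short steps, Python scripts to look and compute and a tool call to move; the robot and the scene stay as the last step left them, time stands still between calls to the robot, and variables do not carry over. Pictures are saved under pics/ and viewed, at most 11 in all, crops included, and the job is handed in when it is done.

Besides the shell and the picture viewer there is one more tool, called as name(argument=value, ...) on one line, values as JSON. step_arm: Moves the arm, as the interface text tells. Its arguments: {"type":"object","properties":{"steps":{"type":"array","items":{"type":"array","items":{"type":"number"}}}},"required":["steps"]}

```bash
mkdir -p pics; ls
cat > h.py <<'E'
import numpy as np, cv2
from cell import ctrl, imaging
from scipy.spatial.transform import Rotation as R
def shot(n,f):
    m=imaging.camera_model(n); im,d=imaging.read_camera(n)
    cv2.imwrite(f'pics/{f}.png',im); np.savez(f'{f}.npz',d=d,im=im,**{k:np.array(m[k]) for k in('fx','fy','cx','cy','T')}); return im,d
def pt(f,u,v,z=None,w=1):
    q=np.load(f+'.npz'); T=q['T']; ray=np.array([(u-q['cx'])/q['fx'],(v-q['cy'])/q['fy'],1])
    if z is None:
        a=q['d'][v-w:v+w+1,u-w:u+w+1]; s=np.median(a[a>0])
    else: s=(z-T[2,3])/(T[:3,:3]@ray)[2]
    return T[:3,:3]@(ray*s)+T[:3,3]
E
python3 - <<'E'
from h import *
a,_=shot('top','top0'); b,_=shot('scene','scene0')
cv2.imwrite('pics/top0b.png',cv2.resize(a,(800,600)));cv2.imwrite('pics/scene0b.png',cv2.resize(b,(800,600)))
for n in('top','scene','wrist'): m=imaging.camera_model(n);print(n,m['fx'],np.round(m['T'],3).tolist())
s=ctrl.observe();print(s['position'],s['eef_rot'],s['clock'],s['finger_gap'])
E
```

```text
pics
top 419.38807274029267 [[0.014, -0.998, 0.065, 423.812], [-1.0, -0.013, 0.012, 5.42], [-0.011, -0.065, -0.998, 1048.638], [0.0, 0.0, 0.0, 1.0]]
scene 358.1532204448003 [[0.261, 0.759, -0.596, 1019.104], [0.965, -0.204, 0.163, -123.294], [0.002, -0.618, -0.786, 777.517], [0.0, 0.0, 0.0, 1.0]]
wrist 311.35394333019093 [[0.307, 0.909, 0.282, 120.299], [0.952, -0.293, -0.092, 619.022], [-0.0, 0.297, -0.955, 374.284], [0.0, 0.0, 0.0, 1.0]]
[192.30360479 594.34571048 194.61671413] [ 1.55769319e-01  9.87793340e-01 -4.86515119e-04 -2.22290929e-05] 0.1 0.9967223879737187
```

View pics/top0b.png

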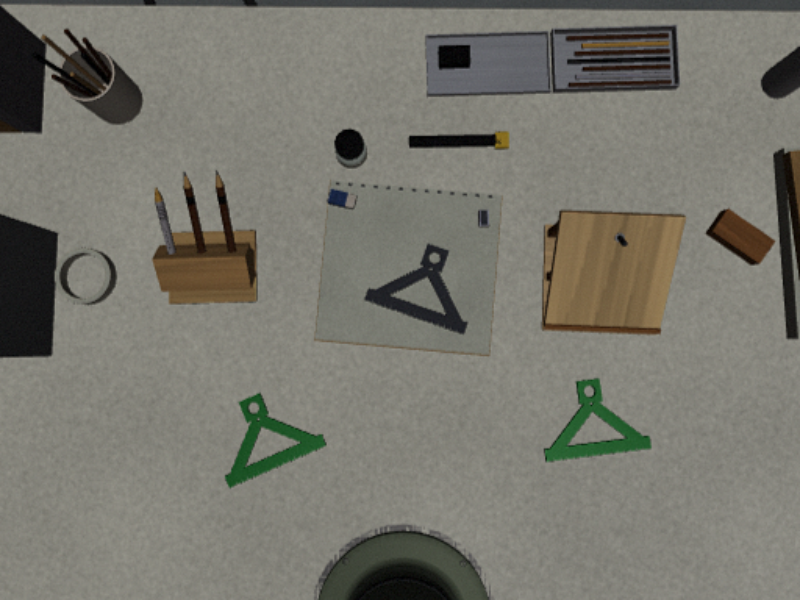

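View pics/scene0b.png

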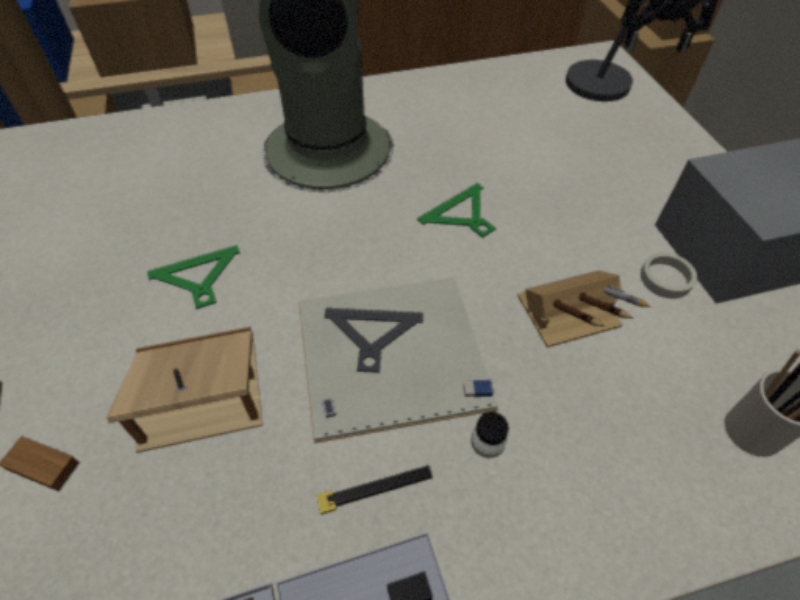

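The top view shows the set square at (415,290), the rest at right with its peg at (622,240), and the block at left with the silver lead holder in its left bore at (163,220). I'll take enlarged crops next and measure.

Run:
```python
from h import *
im=cv2.imread('pics/top0.png')
def crop(x0,y0,w,h,k): return cv2.resize(im[y0:y0+h,x0:x0+w],None,fx=k,fy=k,interpolation=cv2.INTER_CUBIC)
a=crop(90,100,80,100,5); b=crop(340,125,110,95,5)[:, :400] if 0 else crop(345,130,80,100,5)
cv2.imwrite('pics/crops.png',np.hstack([a,b]))
P=lambda n,u,v,z=None:print(n,np.round(pt('top0',int(u*.64) if z is None else u*.64,int(v*.64) if z is None else v*.64,z),1))
P('eye',433.5,258,18);P('barL',370,295,18);P('barR',463,327,18)
for n,c in zip(['pad fl','fr','nr','nl'],[(330,182),(502,196),(489,354),(316,340)]):P(n,*c,12)
for c in [(580,230),(660,230),(575,310),(640,310),(600,270)]: P('board',*c)
# plane fit of board
q=np.load('top0.npz'); pts=[]
for v in range(145,205,3):
    for u in range(362,420,3): pts.append(pt('top0',u,v,w=0))
p=np.array(pts); 
for _ in range(4):
    c=p.mean(0); n=np.linalg.svd(p-c)[2][2]; n*=np.sign(n[2]); r=(p-c)@n; p=p[abs(r)<6]
print('plane',c,n,len(p))
# set square mask
g=im[:,:,::-1].astype(int).sum(2); m=(g<260).astype(np.uint8); m[:150]=0;m[220:]=0;m[:,:225]=0;m[:,305:]=0
ys,xs=np.nonzero(m); w=np.array([pt('top0',x,y,18)[:2] for x,y in zip(xs,ys)]); print(len(w),w.mean(0),cv2.minAreaRect(w.astype(np.float32)))
```

```text
eye [563.7 -40.7  18. ]
barL [503.7  58.9  18. ]
barR [455.2 -88.1  18. ]
pad fl [685.3 126.5  12. ]
fr [ 665.7 -149.4   12. ]
nr [ 413.4 -129.9   12. ]
nl [431.6 143.4  12. ]
board [ 596.8 -249.5   99.7]
board [ 597.7 -364.1  102.5]
board [ 484.2 -258.9   35.9]
board [ 485.3 -356.4   38.7]
board [ 543.6 -287.7   69.5]
  return _methods._mean(a, axis=axis, dtype=dtype,
  ret = ret.dtype.type(ret / rcount)
Traceback (most recent call last):
numpy.linalg.LinAlgError: SVD did not converge
```

View pics/crops.png

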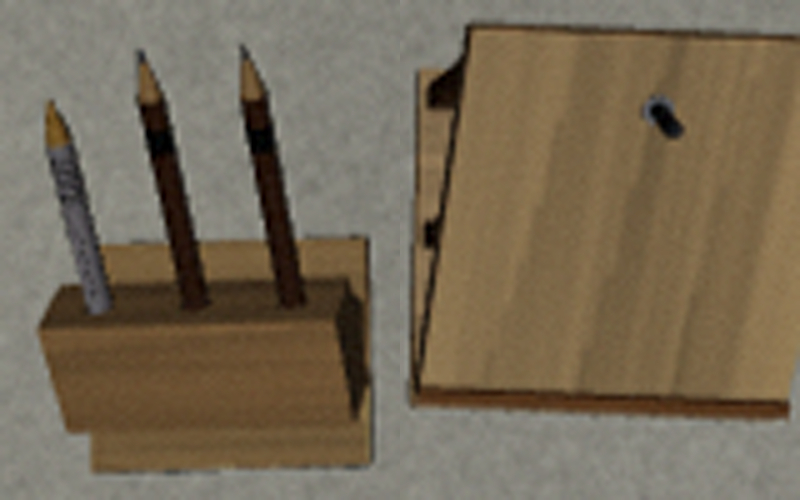

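```bash
cat > m.py <<'E'
from h import *
im=cv2.imread('pics/top0.png')
q=np.load('top0.npz');D=q['d']
def cloud(u0,u1,v0,v1):
    return np.array([pt('top0',u,v,D0) for u in range(0)]) if 0 else np.array([ (q['T']@np.r_[np.array([(u-q['cx'])/q['fx'],(v-q['cy'])/q['fy'],1])*D[v,u],1])[:3] for v in range(v0,v1) for u in range(u0,u1) if D[v,u]>0])
p=cloud(362,420,145,205)
for _ in range(5):
    c=p.mean(0); n=np.linalg.svd(p-c,full_matrices=False)[2][2]; n*=np.sign(n[2]); r=(p-c)@n; p=p[abs(r)<max(4,2*r.std())]
print('plane',c,n,np.degrees(np.arctan2(-n[1],-n[0])),np.degrees(np.arccos(n[2])),r.std())
def onplane(u,v):
    T=q['T'];ray=T[:3,:3]@np.array([(u-q['cx'])/q['fx'],(v-q['cy'])/q['fy'],1]);o=T[:3,3]
    return o+ray*((c-o)@n)/(ray@n)
cr=lambda x,y:(345+(x-400)/5-.4,130+y/5-.4)
for nm,(x,y) in dict(tl=(470,27),tr=(800,40),bl=(418,388),br=(788,402),pegroot=(681,130)).items(): print(nm,np.round(onplane(*cr(x,y)),1))
print('root(near)',np.round(onplane(*cr(653,105)),1))
g=im.max(2); m=(g<75).astype(np.uint8); m[:150]=0;m[220:]=0;m[:,:225]=0;m[:,305:]=0
ys,xs=np.nonzero(m); w=np.array([pt('top0',x,y,18)[:2] for x,y in zip(xs,ys)]); print(len(w),w.mean(0),cv2.minAreaRect(w.astype(np.float32)))
# lead holder centreline: points in crop a -> depth
cb=lambda x,y:(90+x/5-.4,100+y/5-.4)
for nm,(x,y) in dict(tip=(50,105),neck=(60,150),low=(97,305),midh=(76,220)).items():
    u,v=cb(x,y); print(nm,np.round(pt('top0',int(round(u)),int(round(v))),1))
for nm,(x,y),z in [('topedgeL',(40,328),77),('topedgeR',(338,322),77)]: print(nm,np.round(pt('top0',*cb(x,y),z),1))
for nm,(x,y) in dict(bl=(92,470),br=(370,465),tr=(368,238)).items(): print(nm,np.round(pt('top0',*cb(x,y),8),1))
for nm,(x,y),z in [('pencA',(192,308),62),('pencB',(292,305),62),('lead',(98,312),62),('leadtip',(50,100),62-3.9+104*.643)]: print(nm,np.round(pt('top0',*cb(x,y),z),1))
E
python3 m.py
```

```text
plane [ 536.85731518 -303.52495418   66.55585807] [-0.49894878  0.01332642  0.86652901] -1.5299491291584786 29.942240780780473 1.564583475625735
tl [ 621.2 -218.1  113.8]
tr [ 617.  -365.8  113.7]
bl [ 461.9 -214.3   22. ]
br [ 457.5 -394.    22.2]
pegroot [ 579.3 -319.8   91.2]
root(near) [ 589.7 -305.2   97. ]
1195 [507.14207362 -22.42323065] ((525.805419921875, -28.45208740234375), (165.53836059570312, 117.69007110595703), 71.45819854736328)
tip [644.3 363.6 122.6]
neck [625.6 361.2 114.9]
low [561.6 359.4  68.8]
midh [597.9 361.8  91.8]
topedgeL [550.2 382.9  77. ]
topedgeR [554.8 243.   77. ]
bl [488.2 380.9   8. ]
br [492.5 241.8   8. ]
tr [606.8 246.    8. ]
pencA [562.7 316.5  62. ]
pencB [564.7 268.8  62. ]
lead [560.2 361.3  62. ]
leadtip [646.9 363.7 125. ]
```

step_arm(steps=[[26,-55,0,0,0,-8.2,44],[52,-110,0,0,0,-16.4,44],[78,-166,0,0,0,-24.6,44],[104,-221,0,0,0,-32.8,44],[130,-276,0,0,0,-41,44]])

```text
clock: 0.72
position: [322.8, 316.7, 195.1]
eef_rot: [0.494, 0.87, 0.0, -0.0]
force: [1.8, -0.2, 0.7]
finger_gap: 0.516
gripper_force: 0.0
```

step_arm(steps=[[26,-55,0,0,0,-8.2,44],[52,-110,-10,0,0,-16.4,44],[78,-166,-20,0,0,-24.6,44],[104,-221,-30,0,0,-32.8,44],[130,-276,-40,0,0,-41,44]])

```text
clock: 1.35
position: [452.9, 40.9, 154.9]
eef_rot: [0.767, 0.642, 0.0, 0.0]
force: [1.3, 0.4, 0.9]
finger_gap: 0.517
gripper_force: 0.0
```

step_arm(steps=[[14,-28,-15,0,0,-8.5,44],[27,-55,-30,0,0,-8.5,44],[27,-55,-30,0,0,-8.5,44]])

```text
clock: 1.72
position: [479.1, -14.4, 124.1]
eef_rot: [0.812, 0.584, -0.001, 0.0]
force: [-0.6, 0.5, 0.4]
finger_gap: 0.515
gripper_force: 0.0
```

Run:
```python
from h import *
s=ctrl.observe();a,_=shot('wrist','w1');cv2.imwrite('pics/w1b.png',cv2.resize(a,(768,576)))
r=R.from_quat(s['eef_rot']).as_matrix();print(s['position'],r[:,1],r[:,2],s['clock'],s['finger_gap'],s['force'],s['joint_positions'])
```

```text
[479.13093658 -14.35876351 124.12338954] [ 0.94781039 -0.31883241 -0.0011669 ] [-0.00164294 -0.00122416 -0.9999979 ] 1.725 0.5147929193735171 [-0.56014557  0.53987216  0.39213299] [-0.45328191  0.43659683  0.46807618  2.0600014  -0.2950062   0.71045127
 -0.12145739]
```

View pics/w1b.png

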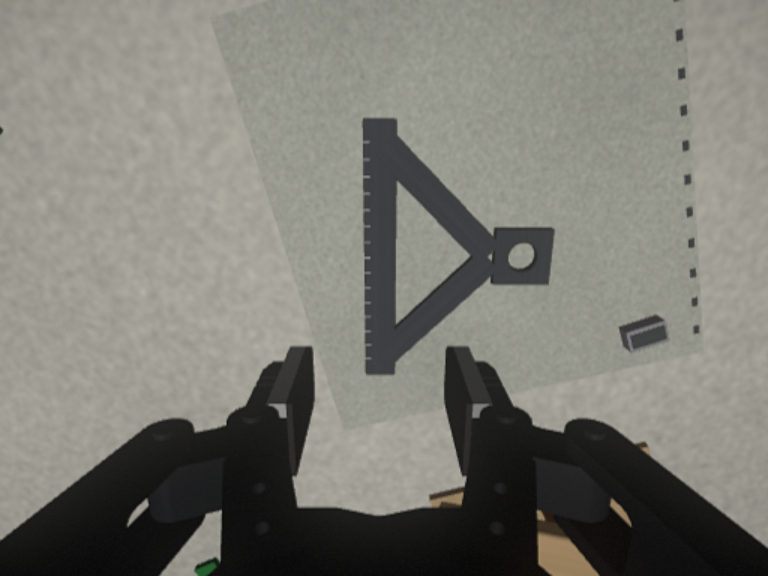

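The bar sits vertical in the view, centred between the fingers (column 380), with its ends at (380,119) and (380,374) and the eye at (521,257).

Run:
```python
from h import *
P=lambda x,y:pt('w1',x/1.5,y/1.5,18)
a,b,e=P(380,119),P(380,374),P(521,257)
print(a,b,(a+b)/2,e,np.degrees(np.arctan2(*(a-b)[[1,0]])),np.linalg.norm(a-b))
```

```text
[506.66519594  66.17246344  18.        ] [454.26760728 -90.46488148  18.        ] [480.46640161 -12.14620902  18.        ] [564.89824676 -40.34154877  18.        ] 71.50412319744922 165.16889877111166
```

step_arm(steps=[[1,2,-50,0,0,0,44],[1,2,-90,0,0,0,44],[1,2,-108,0,0,0,44],[1,2,-111,0,0,0,44],[1,2,-111,0,0,0,30]])

```text
clock: 2.4
position: [480.7, -9.9, 14.8]
eef_rot: [0.811, 0.585, 0.0, 0.0]
force: [0.5, -0.2, -0.1]
finger_gap: 0.35
gripper_force: 0.0
```

step_arm(steps=[[0,0,0,0,0,0,0],[0,0,0,0,0,0,0],[0,0,0,0,0,0,0],[0,0,0,0,0,0,0]])

```text
clock: 2.9
position: [480.4, -10.3, 14.2]
eef_rot: [0.811, 0.585, 0.0, 0.0]
force: [-1.1, 0.3, -0.5]
finger_gap: -0.001
gripper_force: 0.0
```

Run:
```python
from h import *
s=ctrl.observe();a,_=shot('wrist','w2');b,_=shot('scene','s2');cv2.imwrite('pics/w2b.png',np.hstack([cv2.resize(a,(400,300)),cv2.resize(b[160:310,170:370],(400,300),interpolation=cv2.INTER_CUBIC)]))
print(s['position'],s['finger_gap'],s['gripper_force'],s['force'],s['clock'])
```

```text
[480.41861432 -10.34710841  14.2001042 ] -0.0012365680317920804 0.0 [-1.14815394  0.31404217 -0.50165077] 2.9
```

View pics/w2b.png

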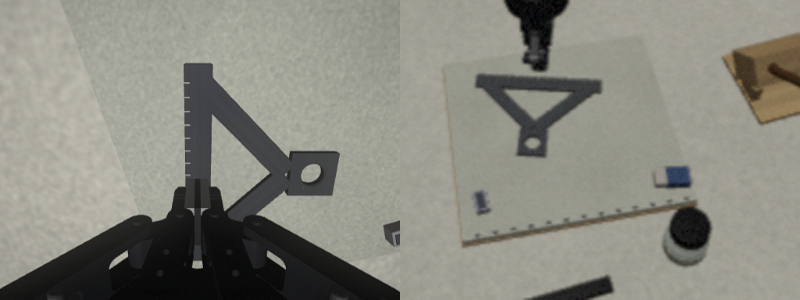

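The fingers shut empty just above the bar, with the fingertips at about (198,182) in the left half. I'll check the real heights from the depth.

Run:
```python
from h import *
q=np.load('w2.npz');print(q['T'][:3,3])
for y in (225,229,232,235,238,242,248,256,265): print(y,[np.round(pt('w2',u,y,w=0),0).tolist() for u in (248,254,258)])
print('bar',pt('w2',254,150),'paper',pt('w2',330,300),pt('w1',int(380/1.5),160),pt('w1',200,120))
```

```text
[504.564252    62.81508638 193.91202245]
225 [[477.0, -12.0, 18.0], [481.0, -12.0, 20.0], [483.0, -14.0, 18.0]]
229 [[482.0, 2.0, 55.0], [485.0, 2.0, 57.0], [487.0, 0.0, 55.0]]
232 [[482.0, 2.0, 59.0], [485.0, 1.0, 60.0], [487.0, 1.0, 59.0]]
235 [[482.0, 2.0, 62.0], [485.0, 2.0, 63.0], [487.0, 1.0, 62.0]]
238 [[483.0, 3.0, 67.0], [485.0, 1.0, 65.0], [487.0, 1.0, 67.0]]
242 [[482.0, 2.0, 69.0], [485.0, 1.0, 70.0], [487.0, 1.0, 70.0]]
248 [[482.0, 2.0, 75.0], [485.0, 1.0, 74.0], [487.0, 1.0, 75.0]]
256 [[482.0, 2.0, 81.0], [485.0, 1.0, 81.0], [486.0, 1.0, 82.0]]
265 [[483.0, 2.0, 89.0], [485.0, 1.0, 87.0], [486.0, 1.0, 88.0]]
bar [495.01232394  31.26395513  18.86283109] paper [507.80222146  -5.88108817 109.87012968] [483.73647813  -1.38535017  18.83685604] [449.12442835  48.3763093   13.06781632]
```

Run:
```python
from h import *
print([x for x in dir(ctrl) if x[0]!='_'],ctrl.grip_point_offset); s=ctrl.observe(); print(s['position'],s['force'])
for (x,y) in [(305,352),(305,380),(455,352),(455,380),(300,348)]: print(np.round(pt('w1',int(x/1.5),int(y/1.5),w=0),0))
```

```text
['Unreachable', 'grip_point_offset', 'observe', 'sign_off'] 18.700000000000003
[480.36697466 -10.35083631  14.13125667] [-0.26522585  0.56887734 -0.53170058]
[461.   5. 172.]
[460.  -0. 180.]
[505. -10. 172.]
[503. -12. 184.]
[460.   6. 170.]
```

Both the depth and the scene view put the real fingertips about 38 mm behind the reported TCP. I'll reopen and go down in small steps, watching the force.

step_arm(steps=[[0,-2,0,0,0,0,44],[0,-2,0,0,0,0,44],[0,-2,0,0,0,0,44],[0,-2,-3,0,0,0,44],[0,-2,-6,0,0,0,44]])

```text
clock: 3.62
position: [480.3, -12.3, 7.8]
eef_rot: [0.811, 0.585, -0.0, -0.0]
force: [1.1, -0.5, -0.2]
finger_gap: 0.513
gripper_force: 0.0
```

step_arm(steps=[[0,0,-4,0,0,0,44],[0,0,-8,0,0,0,44]])

```text
clock: 3.88
position: [480.3, -12.3, -0.3]
eef_rot: [0.811, 0.585, -0.0, -0.0]
force: [-0.1, 0.4, 0.5]
finger_gap: 0.514
gripper_force: 0.0
```

step_arm(steps=[[0,0,-4,0,0,0,44],[0,0,-8,0,0,0,44],[0,0,-11,0,0,0,44]])

```text
clock: 4.25
position: [480.3, -12.4, -11.2]
eef_rot: [0.811, 0.585, -0.0, -0.0]
force: [-0.5, -0.3, 0.8]
finger_gap: 0.513
gripper_force: 0.0
```

Run:
```python
from h import *
s=ctrl.observe();a,_=shot('wrist','w3');b,_=shot('scene','s3');cv2.imwrite('pics/w3b.png',np.hstack([cv2.resize(a,(400,300)),cv2.resize(b[160:235,220:320],(400,300),interpolation=cv2.INTER_CUBIC)]))
print(s['position'],s['finger_gap'],s['force'],s['clock'])
for u in (200,204,300,304): print(u,[np.round(pt('w3',u,y,w=0),0).tolist() for y in range(222,262,5)])
```

```text
[480.27498973 -12.39060706 -11.19710616] 0.5125959045989609 [-0.46464908 -0.30317919  0.76742618] 4.25
200 [[456.0, 4.0, 13.0], [455.0, 2.0, 12.0], [460.0, 7.0, 33.0], [461.0, 7.0, 40.0], [462.0, 6.0, 43.0], [463.0, 6.0, 49.0], [463.0, 6.0, 51.0], [462.0, 4.0, 52.0]]
204 [[458.0, 3.0, 12.0], [457.0, 1.0, 13.0], [nan, nan, nan], [464.0, 7.0, 41.0], [463.0, 5.0, 42.0], [462.0, 3.0, 41.0], [462.0, 1.0, 43.0], [461.0, -1.0, 44.0]]
300 [[507.0, -13.0, 12.0], [506.0, -16.0, 12.0], [505.0, -7.0, 34.0], [505.0, -8.0, 38.0], [504.0, -11.0, 38.0], [503.0, -12.0, 40.0], [503.0, -15.0, 40.0], [502.0, -17.0, 40.0]]
304 [[509.0, -13.0, 13.0], [509.0, -16.0, 12.0], [507.0, -8.0, 34.0], [507.0, -8.0, 40.0], [506.0, -8.0, 44.0], [505.0, -8.0, 48.0], [504.0, -9.0, 50.0], [504.0, -11.0, 51.0]]
  return _methods._mean(a, axis=axis, dtype=dtype,
  ret = ret.dtype.type(ret / rcount)
```

View pics/w3b.png

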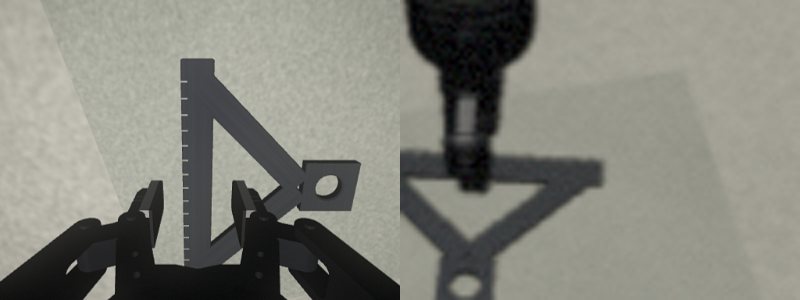

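Now straddling the bar, the fingertips are at about z=31 with the TCP at −11, so I need to go about 14 mm lower.

step_arm(steps=[[0,0,-5,0,0,0,44],[0,0,-10,0,0,0,44],[0,0,-14,0,0,0,44],[0,0,-14,0,0,0,32]])

```text
clock: 4.85
position: [480.9, -12.5, -24.7]
eef_rot: [0.811, 0.585, 0.0, 0.0]
force: [-0.8, 0.8, 2.2]
finger_gap: 0.374
gripper_force: 1.0
```

step_arm(steps=[[0,0,0,0,0,0,0],[0,0,0,0,0,0,0],[0,0,0,0,0,0,0]])

```text
clock: 5.22
position: [481.3, -12.4, -23.9]
eef_rot: [0.811, 0.585, 0.001, 0.0]
force: [-2.7, -0.2, 29.7]
finger_gap: 0.21
gripper_force: 64.0
```

Gripped: opening about 18 mm, 64 N. The tips touch the pad at TCP −24, so the underside lies about 36 mm behind the reported TCP. Next I'll lift and work out the placing pose.

step_arm(steps=[[0,0,10,0,0,0,0],[0,0,45,0,0,0,0],[0,0,90,0,0,0,0],[0,0,130,0,0,0,0]])

```text
clock: 5.72
position: [480.1, -12.4, 106.6]
eef_rot: [0.811, 0.585, -0.0, -0.0]
force: [-0.5, 0.8, 0.1]
finger_gap: 0.211
gripper_force: 58.9
```

Run:
```python
from h import *
s=ctrl.observe();R0=R.from_quat(s['eef_rot']).as_matrix()
print(s['position'],s['force'],s['finger_gap'],s['gripper_force'],s['clock'])
y=-np.radians(1.45);n=np.array([-.5*np.cos(y),-.5*np.sin(y),.866]);u=np.array([.866*np.cos(y),.866*np.sin(y),.5])
Z=-n;Y=u;Rt=np.c_[np.cross(Y,Z),Y,Z]
print('rv',np.degrees(R.from_matrix(Rt@R0.T).as_rotvec()))
root=np.array([590.5,-305,96.5])
for h in (0,45,80): t=root-90*u-36*n+h*n;print(h,t,t-s['position'])
```

```text
[480.12989014 -12.40120062 106.62486592] [-0.47814428  0.78108866  0.11612153] 0.21050395093499796 58.87897968292236 5.725
rv [ -5.19949058 -29.66174537  16.59619094]
0 [ 530.57919351 -303.4832439    20.324     ] [  50.44930336 -291.08204328  -86.30086592]
45 [ 508.08639827 -302.91389101   59.294     ] [  27.95650813 -290.51269039  -47.33086592]
80 [ 490.59200198 -302.47106099   89.604     ] [  10.46211184 -290.06986036  -17.02086592]
```

step_arm(steps=[[0,-55,10,-1,-6,3.3,0],[3,-112,15,-2.1,-11.9,6.6,0],[5,-170,10,-3.1,-17.8,10,0],[8,-230,0,-4.2,-23.7,13.3,0],[10,-290,-15,-5.2,-29.7,16.6,0]])

```text
clock: 6.35
position: [495.5, -173.9, 111.0]
eef_rot: [0.731, 0.657, 0.145, 0.113]
force: [0.8, -0.1, -1.8]
finger_gap: 0.207
gripper_force: 58.9
```

step_arm(steps=[[0,0,0,0,0,0,0],[0,0,0,0,0,0,0]])

```text
clock: 6.6
position: [495.8, -172.7, 111.1]
eef_rot: [0.732, 0.657, 0.145, 0.112]
force: [-0.2, 0.9, 0.0]
finger_gap: 0.205
gripper_force: 58.9
```

Run:
```python
from h import *
s=ctrl.observe();r=R.from_quat(s['eef_rot']).as_matrix()
print(s['position'],r[:,1],r[:,2],s['force'],s['finger_gap'],s['clock'])
a,_=shot('wrist','w4');b,_=shot('top','t4');cv2.imwrite('pics/w4b.png',np.hstack([cv2.resize(a[30:330,100:500],(400,300)),cv2.resize(b[120:220,330:463],(400,300),interpolation=cv2.INTER_CUBIC)]))
```

```text
[ 495.80579493 -172.67232092  111.06372331] [ 0.92861527 -0.11211888  0.35369908] [ 0.35861514  0.02654354 -0.93310805] [-0.18776349  0.88188557  0.02918091] 0.20473555985242065 6.6
```

View pics/w4b.png

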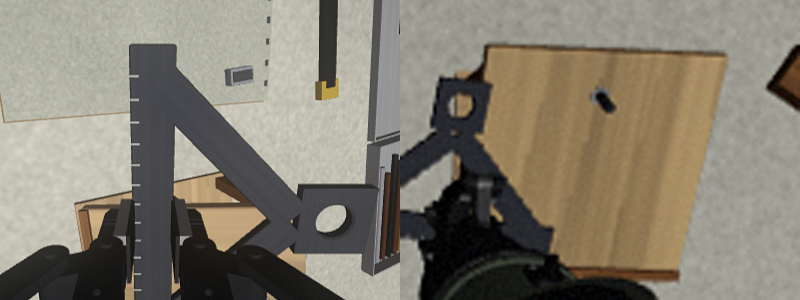

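The set square is held firmly, with the bar upright at column 152 and the eye at (333,218). The move is only part done, and the peg at (603,98) is still ahead, so I'll continue.

```bash
cat > tgt.py <<'E'
import sys
from h import *
def go(h,root=(590.5,-305,96.5),off=(0,0)):
    s=ctrl.observe();R0=R.from_quat(s['eef_rot']).as_matrix()
    y=-np.radians(1.45);n=np.array([-.5*np.cos(y),-.5*np.sin(y),.866]);u=np.array([.866*np.cos(y),.866*np.sin(y),.5])
    Z=-n;Y=u;Rt=np.c_[np.cross(Y,Z),Y,Z]
    t=np.array(root)-90*u-36*n+h*n
    print('rv',np.round(np.degrees(R.from_matrix(Rt@R0.T).as_rotvec()),1),'d',np.round(t-s['position'],1),'F',np.round(s['force'],1),s['clock'],np.round(s['joint_positions'],2))
if __name__=='__main__': go(float(sys.argv[1]))
E
python3 tgt.py 80
```

```text
rv [-4.2 -9.   3.6] d [  -5.6 -130.4  -21.5] F [-0.3  0.6 -0.7] 6.7 [ 0.23  0.37  0.11  2.25 -0.79  0.25  0.96]
```

step_arm(steps=[[0,-35,-2,-1,-2.2,0.9,0],[-2,-65,-5,-2.1,-4.5,1.8,0],[-4,-98,-12,-3.2,-6.8,2.7,0],[-6,-130,-21,-4.2,-9,3.6,0],[-6,-130,-21,-4.2,-9,3.6,0]])

```text
clock: 7.32
position: [490.1, -307.6, 94.4]
eef_rot: [0.692, 0.675, 0.181, 0.181]
force: [0.3, -0.1, 0.1]
finger_gap: 0.204
gripper_force: 58.9
```

```bash
python3 tgt.py 80
```

```text
rv [-0.4 -0.3 -0. ] d [ 0.5  5.1 -4.8] F [ 0.3 -0.1  0.1] 7.325 [ 0.88  0.49 -0.3   2.19 -1.26  0.16  1.84]
```

step_arm(steps=[[6,3,-12,-0.2,-0.2,0,0],[16,5,-31,-0.4,-0.3,0,0],[16,5,-31,-0.4,-0.3,0,0]])

```text
clock: 7.7
position: [510.4, -306.7, 74.8]
eef_rot: [0.69, 0.68, 0.18, 0.172]
force: [-0.6, 0.1, -0.5]
finger_gap: 0.206
gripper_force: 58.9
```

```bash
python3 tgt.py 50
```

```text
rv [-0.9 -1.2 -0.8] d [ -4.8   3.8 -11.2] F [-0.6  0.1 -0.5] 7.7 [ 0.82  0.55 -0.27  2.15 -1.26  0.16  1.83]
```

The wrist joints are at their range limits (J5, J6) at the full 30° tilt. The eye has plenty of play, so I'll thread it at a smaller tilt.

```bash
cat > tgt.py <<'E'
import sys
from h import *
def go(h,tilt,side=0,up=0,root=(590.5,-305,96.5)):
    s=ctrl.observe();R0=R.from_quat(s['eef_rot']).as_matrix()
    Y=R.from_euler('z',-1.45,degrees=True).as_matrix()
    nb=Y@R.from_euler('y',-30,degrees=True).as_matrix()
    B=Y@R.from_euler('y',-tilt,degrees=True).as_matrix(); u,n=B[:,0],B[:,2]
    Rt=np.c_[np.cross(u,-n),u,-n]
    eye=np.array(root)+h*nb[:,2]+side*nb[:,1]+up*nb[:,0]
    t=eye-90*u-36*n
    print('rv',np.round(np.degrees(R.from_matrix(Rt@R0.T).as_rotvec()),1),'d',np.round(t-s['position'],1),'F',np.round(s['force'],1),s['clock'],np.round(s['joint_positions'],2),'gap',s['finger_gap'])
    r=R0; e=s['position']-36*r[:,2]+90*r[:,1]-np.array(root); print('eye est (up,side,h)',np.round(nb.T@e,1),'now y',r[:,1],'z',r[:,2])
if __name__=='__main__': go(*map(float,sys.argv[1:]))
E
python3 tgt.py 45 20
```

```text
rv [-0.7  8.8 -0.7] d [-14.7   4.1  -4. ] F [-0.6  0.1 -0.5] 7.7 [ 0.82  0.55 -0.27  2.15 -1.26  0.16  1.83] gap 0.20601370111153122
eye est (up,side,h) [10.6 -4.  55.4] now y [ 0.87588165 -0.01724111  0.48221788] z [ 0.4823976   0.0082344  -0.87591367]
```

step_arm(steps=[[-7,2,-1,-0.3,4.4,-0.3,0],[-15,4,-3,-0.7,8.8,-0.7,0],[-15,4,-3,-0.7,8.8,-0.7,0]])

```text
clock: 8.07
position: [494.4, -303.2, 73.1]
eef_rot: [0.705, 0.688, 0.121, 0.125]
force: [0.8, 0.3, -1.2]
finger_gap: 0.209
gripper_force: 58.9
```

```bash
python3 tgt.py 20 20
```

```text
rv [ 0.1 -0.   0. ] d [ 13.9   0.3 -23.9] F [ 0.8  0.3 -1.2] 8.075 [ 0.4   0.53  0.21  2.11 -0.96  0.34  1.43] gap 0.20931362278088392
eye est (up,side,h) [-0.1 -0.5 47.6] now y [ 0.93949791 -0.02330628  0.34176089] z [ 0.34160943 -0.01032019 -0.93978534]
```

Run:
```python
from h import *
a,_=shot('wrist','w5');b,_=shot('top','t5');c,_=shot('scene','s5')
k=lambda i,y,x,w,h,W,H:cv2.resize(i[y:y+h,x:x+w],(W,H),interpolation=cv2.INTER_CUBIC)
cv2.imwrite('pics/w5b.png',np.vstack([np.hstack([k(a,110,240,200,150,400,300),k(b,130,360,80,60,400,300)]),np.hstack([k(c,200,60,120,90,400,300),k(a,0,0,512,384,400,300)])]))
```

```text
(no output)
```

View pics/w5b.png

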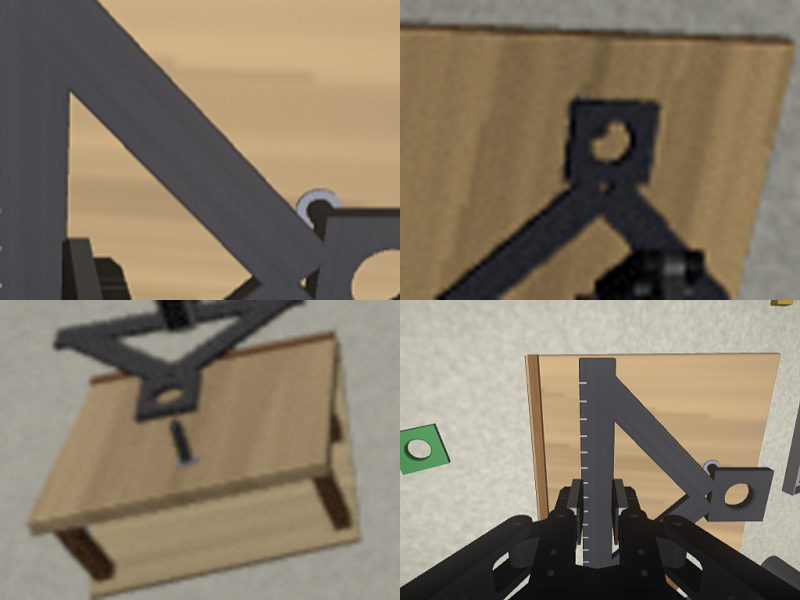

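The views show the eye above and beyond the peg: top (611,140), scene (167,392), and wrist washer at (320,207). I'll triangulate the eye, the peg tip and the root.

Run:
```python
from h import *
def tri(*obs):
    A=np.zeros((3,3));b=np.zeros(3);L=[]
    for f,u,v in obs:
        q=np.load(f+'.npz');T=q['T'];d=T[:3,:3]@np.array([(u-q['cx'])/q['fx'],(v-q['cy'])/q['fy'],1]);d/=np.linalg.norm(d)
        M=np.eye(3)-np.outer(d,d);A+=M;b+=M@T[:3,3];L.append((M,T[:3,3]))
    p=np.linalg.solve(A,b);return np.round(p,1),[round(float(np.linalg.norm(M@(p-o))),1) for M,o in L]
eye=tri(('t5',402.2,158),('s5',110.1,227.6),('w5',432.6,248.3));print('eye',eye)
print('eye t,s',tri(('t5',402.2,158),('s5',110.1,227.6)))
root=tri(('t5',395.2,150.6),('s5',117,248.9),('w5',400,213.5));print('root',root)
tip=tri(('t5',400.8,155.6),('s5',113.1,237.2));print('tip',tip)
nb=R.from_euler('ZY',[-1.45,-30],degrees=True).as_matrix()
print('eye rel root (up,side,h)',nb.T@(eye[0]-root[0]),nb.T@(tip[0]-root[0]), 'rel nominal',nb.T@(eye[0]-[590.5,-305,96.5]),nb.T@(tip[0]-[590.5,-305,96.5]))
```

```text
eye (array([ 565.5, -304.2,  142.4]), [1.2, 0.5, 0.8])
eye t,s (array([ 565.6, -304.3,  143.3]), [0.7, 0.7])
root (array([ 589.8, -305.4,   96.1]), [0.1, 1.2, 1.1])
tip (array([ 574.6, -307.2,  120.5]), [2.5, 2.5])
eye rel root (up,side,h) [ 2.08602408  0.58471463 52.25826836] [-0.91992507 -2.18405313 28.70581213] rel nominal [ 1.28876618  0.16712951 52.25668521] [-1.71718298 -2.60163824 28.70422898]
```

step_arm(steps=[[4,0,-8,0,0,0,0],[9,0,-17,0,0,0,0],[14,0,-26,0,0,0,0]])

```text
clock: 8.6
position: [507.7, -304.8, 45.9]
eef_rot: [0.706, 0.686, 0.121, 0.125]
force: [-0.1, -0.1, -0.6]
finger_gap: 0.209
gripper_force: 58.9
```

step_arm(steps=[[3,0,-5,0,0,0,0],[6,0,-10,0,0,0,0],[6,0,-10,0,0,0,0]])

```text
clock: 8.98
position: [513.8, -304.4, 36.5]
eef_rot: [0.706, 0.687, 0.121, 0.125]
force: [-0.1, -0.4, -1.4]
finger_gap: 0.202
gripper_force: 58.9
```

```bash
python3 tgt.py 3 26; python3 tgt.py 3 30
```

```text
rv [-0.1 -5.9  0.1] d [10.2  1.1 -9.2] F [-0.1 -0.4 -1.4] 8.975 [ 0.45  0.61  0.11  2.08 -1.04  0.27  1.49] gap 0.20201410128968625
eye est (up,side,h) [-1.6 -1.4  6.3] now y [ 0.93886367 -0.02536931  0.34335318] z [ 0.34320536 -0.01010415 -0.93920604]
rv [-0.2 -9.9  0.1] d [ 15.3   0.9 -13.6] F [-0.1 -0.4 -1.4] 8.975 [ 0.45  0.61  0.11  2.08 -1.04  0.27  1.49] gap 0.20201410128968625
eye est (up,side,h) [-1.6 -1.4  6.3] now y [ 0.93886367 -0.02536931  0.34335318] z [ 0.34320536 -0.01010415 -0.93920604]
```

step_arm(steps=[[5,0.5,-4,0,-3,0,0],[10,1,-8,0,-5.9,0,0],[10,1,-8,0,-5.9,0,0]])

```text
clock: 9.35
position: [523.0, -308.1, 34.3]
eef_rot: [0.699, 0.681, 0.156, 0.151]
force: [-14.6, 3.5, -5.6]
finger_gap: 0.211
gripper_force: 59.8
```

```bash
python3 tgt.py 2 28
```

```text
rv [-0.7 -2.9 -0.2] d [  4.    4.7 -10.1] F [-14.6   3.5  -5.6] 9.35 [ 0.68  0.62 -0.14  2.1  -1.26  0.16  1.79] gap 0.2107945767601975
eye est (up,side,h) [ 3.3 -5.4  8. ] now y [ 0.90515933 -0.02554118  0.4243044 ] z [ 0.42446817  0.00110474 -0.90544219]
```

```bash
python3 tgt.py 4 23.5 0 -1
```

```text
rv [-0.6  1.6 -0.1] d [-3.5  4.9 -3.7] F [-14.6   3.5  -5.6] 9.35 [ 0.68  0.62 -0.14  2.1  -1.26  0.16  1.79] gap 0.2107945767601975
eye est (up,side,h) [ 3.3 -5.4  8. ] now y [ 0.90515933 -0.02554118  0.4243044 ] z [ 0.42446817  0.00110474 -0.90544219]
```

step_arm(steps=[[-3.5,5,-2,-0.6,1.6,0,0],[-3.5,5,-4,-0.6,1.6,0,0],[-3.5,5,-4,-0.6,1.6,0,0]])

```text
clock: 9.72
position: [522.0, -303.6, 31.6]
eef_rot: [0.7, 0.684, 0.143, 0.147]
force: [-4.4, -2.8, -3.3]
finger_gap: 0.21
gripper_force: 59.4
```

```bash
python3 tgt.py 4 23.5 0 -1
```

```text
rv [ 0.1  0.2 -0.1] d [-2.5  0.4 -1. ] F [-4.4 -2.8 -3.3] 9.725 [ 0.61  0.62 -0.07  2.1  -1.24  0.17  1.73] gap 0.20990326532745496
eye est (up,side,h) [ 1.6 -0.2  3.9] now y [ 0.91559696 -0.02157802  0.40151787] z [ 0.40137049 -0.01096483 -0.91585015]
```

step_arm(steps=[[-2.5,0,-1,0,0,0,0],[-2.5,0,-1,0,0,0,40],[-2.5,0,-1,0,0,0,40],[-2.5,0,-1,0,0,0,40]])

```text
clock: 10.22
position: [520.3, -302.8, 30.8]
eef_rot: [0.7, 0.684, 0.144, 0.147]
force: [-0.3, 0.5, 0.8]
finger_gap: 0.467
gripper_force: 0.0
```

step_arm(steps=[[-4,0,9,0,0,0,40],[-16,0,36,0,0,0,40],[-38,0,86,0,0,0,40],[-50,0,120,0,0,0,40]])

```text
clock: 10.72
position: [469.4, -302.9, 152.5]
eef_rot: [0.7, 0.684, 0.144, 0.147]
force: [0.7, 0.3, -0.2]
finger_gap: 0.47
gripper_force: 0.0
```

Run:
```python
from h import *
a,_=shot('wrist','w6');b,_=shot('scene','s6')
k=lambda i,y,x,w,h,W,H:cv2.resize(i[y:y+h,x:x+w],(W,H),interpolation=cv2.INTER_CUBIC)
cv2.imwrite('pics/w6b.png',np.hstack([k(a,0,0,512,384,400,300),k(b,200,60,120,90,400,300)]))
s=ctrl.observe();print(s['position'],s['joint_positions'],s['finger_gap'],s['clock'])
```

```text
[ 470.43830303 -303.74624639  154.14164683] [ 0.34504903  0.36156647  0.33491389  2.15026617 -0.90468248  0.45252602
  1.40537337] 0.46620186596916435 10.825
```

View pics/w6b.png

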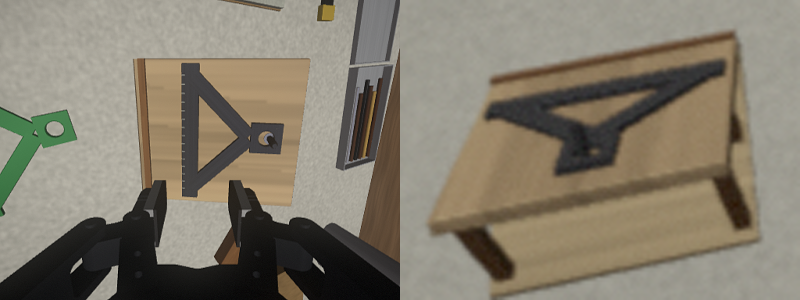

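The set square hangs flat on the board with the peg through its eye. Next is the lead holder in the left bore; I'll grip it with a small forward tilt, beyond the clip.

```bash
cat > tgl.py <<'E'
import sys
from h import *
def go(h,tilt,s0=108,M=(561,361,62),yaw=1.9,out=0):
    s=ctrl.observe();R0=R.from_quat(s['eef_rot']).as_matrix()
    B=R.from_euler('ZY',[yaw,-tilt],degrees=True).as_matrix()
    Z=-B[:,2];Y=B[:,1];Rt=np.c_[np.cross(Y,Z),Y,Z]
    a=R.from_euler('z',yaw,degrees=True).apply([.766,0,.643])
    t=np.array(M)+(s0-50+out)*a+(55-h)*Z
    print('t',t,'rv',np.round(np.degrees(R.from_matrix(Rt@R0.T).as_rotvec()),1),'d',np.round(t-s['position'],1),'F',np.round(s['force'],1),s['clock'],np.round(s['joint_positions'],2),'gap',s['finger_gap'])
if __name__=='__main__': go(*map(float,sys.argv[1:]))
E
python3 tgl.py 100 10
```

```text
t [597.5937023  362.21393813 143.61034889] rv [-26.4  11.   89.4] d [127.2 666.  -10.5] F [ 1.2 -0.3 -0.5] 10.825 [ 0.35  0.36  0.33  2.15 -0.9   0.45  1.41] gap 0.46620186596916435
```

step_arm(steps=[[10,53,10,-2.1,0.9,7.2,30],[20,106,20,-4.2,1.8,14.3,30],[30,160,25,-6.3,2.6,21.5,30],[41,213,25,-8.4,3.5,28.6,30],[51,266,25,-10.6,4.4,35.8,30]])

```text
clock: 11.45
position: [521.5, -34.8, 175.6]
eef_rot: [0.443, 0.882, 0.092, 0.133]
force: [0.8, 0.4, -0.1]
finger_gap: 0.349
gripper_force: 0.0
```

```bash
python3 tgl.py 100 10
```

```text
t [597.5937023  362.21393813 143.61034889] rv [-15.7   6.4  53.4] d [ 76.1 397.  -32. ] F [ 0.8  0.4 -0.1] 11.45 [-0.36  0.26  0.41  2.19 -0.38  0.42  0.98] gap 0.34922003388090994
```

step_arm(steps=[[10,52,0,-2.1,0.8,7,30],[20,104,0,-4.1,1.7,14,30],[30,156,0,-6.2,2.5,21,30],[40,208,0,-8.2,3.3,28,30],[50,260,0,-10.3,4.2,35,30]])

```text
clock: 12.08
position: [571.0, 225.4, 175.1]
eef_rot: [0.147, 0.983, 0.034, 0.105]
force: [-0.1, -0.4, -0.2]
finger_gap: 0.355
gripper_force: 0.0
```

```bash
python3 tgl.py 100 10
```

```text
t [597.5937023  362.21393813 143.61034889] rv [-5.4  2.1 18.4] d [ 26.6 136.9 -31.5] F [-0.1 -0.4 -0.2] 12.075 [-0.77  0.44  0.34  1.88 -0.12  0.64  0.89] gap 0.354919088786814
```

step_arm(steps=[[9,46,-5,-1.8,0.7,6.1,30],[18,92,-15,-3.6,1.4,12.3,30],[27,137,-25,-5.4,2.1,18.4,30],[27,137,-31,-5.4,2.1,18.4,30]])

```text
clock: 12.58
position: [596.9, 364.4, 142.4]
eef_rot: [-0.017, 0.996, 0.002, 0.087]
force: [-0.3, -1.4, 0.1]
finger_gap: 0.352
gripper_force: 0.0
```

```bash
python3 tgl.py 100 10
python3 - <<'E'
from h import *
a,d=shot('wrist','w7');b,_=shot('top','t7');c,_=shot('scene','s7')
k=lambda i,y,x,w,h,W,H:cv2.resize(i[y:y+h,x:x+w],(W,H),interpolation=cv2.INTER_CUBIC)
cv2.imwrite('pics/w7b.png',np.hstack([k(a,0,0,512,384,500,375),k(c,140,310,120,150,300,375)]))
E
```

```text
t [597.5937023  362.21393813 143.61034889] rv [-0.1 -0.  -0.1] d [ 0.7 -2.2  1.2] F [-0.3 -1.4  0.1] 12.575 [-0.85  0.63  0.24  1.61 -0.06  0.78  0.99] gap 0.3524155603367638
```

View pics/w7b.png

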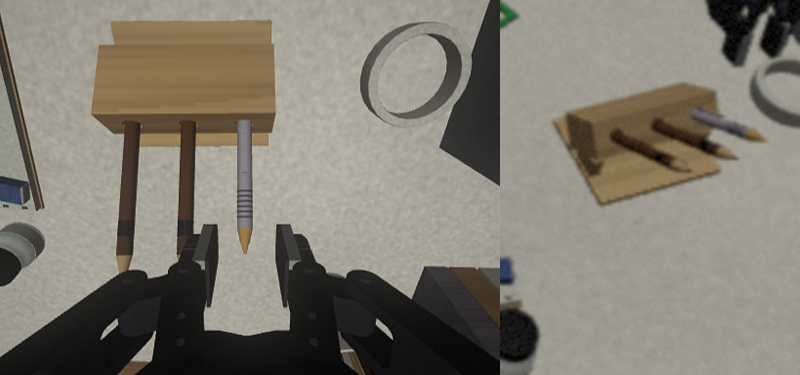

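The lead holder is centred between the pads (tip at (245,250), mouth at (244,122)); pencil A is at column 187. I'll check the numbers.

Run:
```python
from h import *
P=lambda x,y:np.round(pt('w7',int(x*1.024),int(y*1.024),w=1),1)
for n,x,y in [('h low',244,125),('h',244,150),('h',244,180),('h',245,205),('tip',245,240),('pA low',187,130),('pA',186,215),('fingL',212,230),('fingR',280,230),('fingLback',186,250)]: print(n,P(x,y))
```

```text
h low [562.9 362.   68.4]
h [577.5 362.6  84.6]
h [598.1 363.3  96.1]
h [613.3 364.7 107.3]
tip [635.8 365.5 121.5]
pA low [567.8 316.9  71. ]
pA [621.9 320.2 111.6]
fingL [578.7 348.6 187.8]
fingR [576.9 380.5 188.7]
fingLback [580.6 338.2 200.8]
```

step_arm(steps=[[6,0,-35,0,0,0,30],[12,0,-70,0,0,0,30],[16,0,-90,0,0,0,30],[18,0,-101,0,0,0,30],[18,0,-101,0,0,0,30]])

```text
clock: 13.35
position: [616.3, 359.8, 43.8]
eef_rot: [-0.014, 0.996, 0.001, 0.088]
force: [0.6, 0.7, 0.3]
finger_gap: 0.353
gripper_force: 0.0
```

step_arm(steps=[[0,0,0,0,0,0,0],[0,0,0,0,0,0,0],[0,0,0,0,0,0,0],[0,0,0,0,0,0,0]])

```text
clock: 13.85
position: [616.8, 361.0, 44.7]
eef_rot: [-0.014, 0.996, 0.002, 0.089]
force: [0.5, 5.1, 6.8]
finger_gap: 0.118
gripper_force: 58.7
```

step_arm(steps=[[0,2,0,0,0,0,0],[10,2.3,8.4,0,0,0,0],[20,2.7,16.8,0,0,0,0],[32,3,26.9,0,0,0,0],[44,3.4,37,0,0,0,0]])

```text
clock: 14.48
position: [661.3, 363.2, 81.6]
eef_rot: [-0.014, 0.996, 0.001, 0.088]
force: [-1.0, 0.4, 0.1]
finger_gap: 0.118
gripper_force: 58.7
```

step_arm(steps=[[16,0.5,13.4,0,0,0,0],[30,1,30,0,0,0,0],[30,1,70,0,0,0,0],[30,1,110,0,0,0,0]])

```text
clock: 14.98
position: [690.8, 363.8, 192.2]
eef_rot: [-0.014, 0.996, 0.001, 0.088]
force: [-0.1, 0.6, -0.4]
finger_gap: 0.115
gripper_force: 58.7
```

Run:
```python
from h import *
s=ctrl.observe();print(s['position'],s['eef_rot'],s['force'],s['finger_gap'],s['gripper_force'],np.round(s['joint_positions'],2),s['clock'])
a,d=shot('wrist','w8')
q=np.load('w8.npz')
# points between/near the pads: print depth world points in the column of the holder
for y in range(90,300,15): print(y,[np.round(pt('w8',u,y,w=0),0).tolist() for u in (246,252)])
```

```text
[690.78390792 363.82503146 192.18023704] [-0.0139452   0.99601436  0.00119976  0.088088  ] [-0.14814563  0.56905173 -0.36581688] 0.1149695034430328 58.70652616024017 [-0.74  0.71  0.24  1.32 -0.07  0.98  1.07] 14.975
90 [[614.0, 360.0, 197.0], [614.0, 363.0, 197.0]]
105 [[620.0, 360.0, 202.0], [620.0, 363.0, 202.0]]
120 [[627.0, 360.0, 205.0], [626.0, 363.0, 207.0]]
135 [[632.0, 360.0, 211.0], [632.0, 363.0, 212.0]]
150 [[638.0, 361.0, 215.0], [638.0, 363.0, 215.0]]
165 [[644.0, 361.0, 220.0], [642.0, 364.0, 224.0]]
180 [[650.0, 361.0, 223.0], [648.0, 364.0, 229.0]]
195 [[653.0, 361.0, 233.0], [653.0, 364.0, 234.0]]
210 [[659.0, 361.0, 237.0], [658.0, 364.0, 238.0]]
225 [[664.0, 362.0, 241.0], [664.0, 364.0, 241.0]]
240 [[672.0, 362.0, 242.0], [672.0, 364.0, 242.0]]
255 [[676.0, 362.0, 247.0], [676.0, 365.0, 247.0]]
270 [[682.0, 362.0, 250.0], [681.0, 365.0, 251.0]]
285 [[687.0, 362.0, 254.0], [686.0, 365.0, 254.0]]
```

The holder is out and held, sloping about 39°. Now I'll carry it over the pad while turning it level.

step_arm(steps=[[-16,-46,10,-0.2,5,0,0],[-33,-92,10,-0.3,10,0,0],[-50,-138,5,-0.5,15,0,0],[-67,-184,0,-0.6,20,0,0],[-84,-230,-20,-0.8,25,0,0]])

```text
clock: 15.65
position: [606.8, 132.7, 172.0]
eef_rot: [-0.014, 0.991, -0.002, -0.13]
force: [0.3, -0.9, -0.8]
finger_gap: 0.116
gripper_force: 58.7
```

```bash
cat > lv.py <<'E'
from h import *
s=ctrl.observe();r=R.from_quat(s['eef_rot']);print(s['position'],'rot z',r.as_matrix()[:,2],'y',r.as_matrix()[:,1],s['force'],s['finger_gap'],np.round(s['joint_positions'],2),s['clock'])
shot('wrist','w9')
p=np.array([pt('w9',u,y,w=0) for u in range(247,256) for y in range(40,300,3) if np.load('w9.npz')['d'][y,u]>0])
g=s['position']-55*r.as_matrix()[:,2]
p=p[np.linalg.norm(p-g,axis=1)<130]
p=p[abs(p[:,1]-np.median(p[:,1]))<8]
for _ in range(6):
    k=np.polyfit(p[:,0],p[:,2],1); e=p[:,2]-np.polyval(k,p[:,0]); p=p[abs(e)<max(1.5,2*e.std())]
print('slope deg',np.degrees(np.arctan(k[0])),'x range',p[:,0].min(),p[:,0].max(),'z',np.polyval(k,[p[:,0].min(),p[:,0].max()]),e.std(),len(p),'G',g)
E
python3 lv.py
```

```text
[606.76139877 132.7239725  171.96050515] rot z [-0.25710231 -0.00727403 -0.96635681] y [-2.83446608e-02  9.99598209e-01  1.69413215e-05] [ 0.33789023 -0.94396209 -0.8421555 ] 0.11631695230907156 [-0.37  0.71  0.17  1.38 -0.17  1.33  1.43] 15.65
slope deg 13.448385378229842 x range 516.4651052459981 634.4113117770517 z [204.58585728 232.7898851 ] 1.7315779035929142 697 G [620.90202584 133.1240441  225.11012988]
```

step_arm(steps=[[-17,-46,-15,-0.1,5,0,0],[-34,-92,-35,-0.3,10,0,0],[-50,-136,-55,-0.4,14,0,0],[-50,-136,-58,-0.4,14,0,0],[-50,-136,-58,-0.4,14,0,0]])

```text
clock: 16.32
position: [556.7, -1.1, 112.8]
eef_rot: [-0.014, 0.968, -0.004, -0.249]
force: [0.1, 0.2, -0.6]
finger_gap: 0.118
gripper_force: 58.6
```

```bash
python3 lv.py
python3 - <<'E'
from h import *
b,_=shot('scene','s9');a=np.load('w9.npz')['im']
k=lambda i,y,x,w,h,W,H:cv2.resize(i[y:y+h,x:x+w],(W,H),interpolation=cv2.INTER_CUBIC)
cv2.imwrite('pics/w9b.png',np.hstack([k(a,0,0,512,384,400,300),k(b,100,150,240,180,400,300)]))
for y in range(30,300,15): print(y,np.round(pt('w9',251,y),0).tolist(),end=' ')
E
```

```text
[556.65495601  -1.13144836 112.75308722] rot z [-0.48248867 -0.01440157 -0.87578381] y [-2.89055984e-02  9.99582014e-01 -5.12594983e-04] [ 0.12393301  0.20944029 -0.56942105] 0.11781306485077667 [-0.19  0.84  0.19  1.38 -0.14  1.44  1.62] 16.325
slope deg -0.45552104293387224 x range 476.73352703808655 597.5313980281 z [166.26851383 165.30810921] 1.6801645377174554 702 G [ 5.83191833e+02 -3.39362244e-01  1.60921197e+02]
30 [336.0, -8.0, 1.0] 45 [355.0, -7.0, 1.0] 60 [483.0, -3.0, 166.0] 75 [491.0, -3.0, 166.0] 90 [499.0, -2.0, 166.0] 105 [508.0, -2.0, 166.0] 120 [515.0, -2.0, 165.0] 135 [523.0, -2.0, 166.0] 150 [530.0, -1.0, 165.0] 165 [539.0, -1.0, 169.0] 180 [546.0, -1.0, 168.0] 195 [553.0, -1.0, 169.0] 210 [559.0, -0.0, 168.0] 225 [566.0, -0.0, 168.0] 240 [572.0, -0.0, 164.0] 255 [579.0, 0.0, 164.0] 270 [585.0, 0.0, 164.0] 285 [592.0, 1.0, 164.0]
```

View pics/w9b.png

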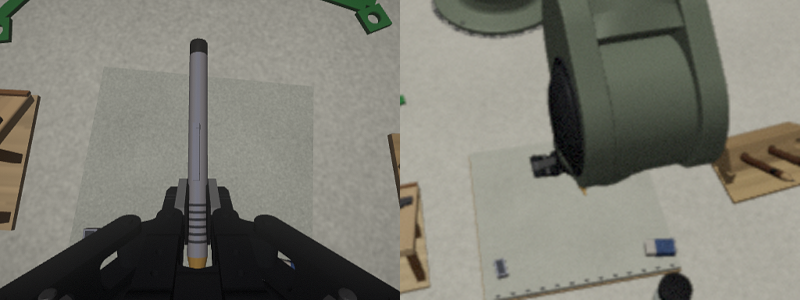

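Level to within about 1°, with the clip visible along its top and lead_mid at about (553, −1, 159). One small correction, then hold still.

step_arm(steps=[[-3,-1,2,0,-0.8,0,0],[-3,-1,2,0,-0.8,0,0],[-3,-1,2,0,-0.8,0,0],[-3,-1,2,0,-0.8,0,0],[-3,-1,2,0,-0.8,0,0]])

```text
clock: 17.05
position: [553.2, -2.5, 114.6]
eef_rot: [-0.014, 0.97, -0.004, -0.243]
force: [-0.3, 0.7, -0.1]
finger_gap: 0.116
gripper_force: 58.5
```

```bash
python3 lv.py; python3 -c "
from h import *
for y in range(60,300,30): print(y,np.round(pt('w9',251,y),1).tolist())
s=ctrl.observe();print(np.abs(s['qd']).max(),s['gripper_force'])
print('signed',ctrl.sign_off())"
```

```text
[553.16747505  -2.51012261 114.63365336] rot z [-0.47086659 -0.01496403 -0.88207751] y [-0.02906979  0.99957635 -0.00143944] [-0.28656368  0.73769263 -0.10288635] 0.11609363415441148 [-0.19  0.82  0.19  1.4  -0.14  1.42  1.62] 17.05
slope deg 0.2186847762322266 x range 471.83015134048514 593.3555920463034 z [166.97089097 167.43472781] 1.578917294325394 668 G [579.0651374   -1.68710075 163.14791642]
60 [478.9, -4.1, 166.8]
90 [495.3, -3.6, 166.9]
120 [511.0, -3.1, 166.8]
150 [526.1, -2.7, 166.7]
180 [541.4, -2.2, 170.4]
210 [555.1, -1.8, 170.3]
240 [568.2, -1.4, 166.4]
270 [581.4, -1.0, 166.2]
0.003347800581310605 58.54475140571594
the job is handed in; nothing more can be done
signed None
```

The set square hangs flat on the peg, let go, and the lead holder is held level and still about 15 cm above the middle of the pad; the job was handed in at about 17 s.

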